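Open the latched guard gate

TASK

Open the guard gate of the test bay: press the red thumb cup down, easily and by feel, until the steel latch bar has risen clear of its catch, and, while it is up, swing the gate towards you until it stands wide open, about square to the bay. Use only light force (the latch bends above about 15 N), do not fling the gate, and leave it standing open with your hand off it; the clamp block in the bay and the bearing and bush beside it must stay where they are.

Things in the scene. Friction and masses are not known exactly. Their poses are not given: they have to be found in the camera images.
- guard: fixed bay: base plate 215 x 340 x 10 mm, clear side and back panels 112 mm high, open above. Origin under its middle, z up; its front (gate side) looks to own -x, own +y is left seen from the front. Gate plane 80 mm in front of the origin; gate hinged at the left, leaf 220 mm long, 27 to 117 mm above the bench. Keeper post 22 mm square, 210 mm high, at the right, behind the gate plane
- gate (a joint): gate angle, rad: 0 shut; grows as the free end swings to the front of the bay (clockwise seen from above); stop at 1.65. Light hinge friction (0.03 N m); the gate stays where it is left. The latch holds it below 0.02 until lifted; beyond 0.15 the bar has left the keeper for good
- hinge (a point): point on the gate's vertical hinge axis, 155 mm above the bench (fixed to the bay)
- latch_pin (a point): pin on top of the gate, 180 mm from the hinge axis, 155 mm above the bench, on which the steel latch bar (10 x 10 mm) rocks. The bar's right end lies in the keeper, 57 mm from the pin; the red thumb cup is on its left end, 75 mm from the pin towards the hinge. Pressing the cup lifts the right end; the bar falls back by its own weight. The cup takes 1 to 3 N to move
- keeper_post (a point): point in the gate plane in front of the keeper post, 155 mm above the bench. The keeper on the post, a dark C-shaped plate, has a floor for the bar, a 12 mm tooth in front and a sprung smooth white buffer above. The plate is set anywhere within 13 mm of height on the post (floor 136 to 150 mm above the bench), and that height is not measured: how deep to press must be felt
- thumb_spot (a point): on the gate, mid thumb cup in plan, 105 mm from the hinge axis, 160 mm above the bench. It does not follow the cup: at rest the cup's floor is 0 to 18 mm above it. From rest, the bar clears the tooth at 16 to 17 mm of press and meets the buffer at about 19 mm; then the push grows 7 N per mm (4 to 9 N: clear; swing leaning on it lightly). Red cup: 52 x 52 mm inside, rim 6 mm high; pull by the rim
- clamp_block_mid (a point): centre of the loose grey split clamp block with a bore, 46 x 56 x 55 mm, that stands on the base plate in the bay; leave it alone
- ball_bearing: loose sealed ball bearing, 52 mm diameter, 15 mm high, on the bench to the right of the bay; leave it alone
- brass_bush: loose brass flange bush, 38 mm diameter, 34 mm high, on the bench to the right of the bay; leave it alone

How it is judged (in metres and radians):
On the way:
1. the latch bar is out of the keeper and the gate has come ajar (over 0.2 rad) (value of joint gate above 0.2 rad), for 0.05 s.
At the end, for the whole second after the job is handed in: The gate stands open by at least 1.25 rad (72 degrees), at rest (under 0.05 rad/s), and the robot does not touch the bay; clamp block, bearing and bush are within 10 mm of where they were (value of joint gate above 1.25 rad and velocity of joint gate between -0.05 and 0.05 rad/s and contact force between each of the arm, the fingers and guard below 0.1 N and distance of each of clamp_block_mid, ball_bearing, brass_bush from where it was at the start of the episode below 0.01 m).
It fails at once if the fingers press on the latch, gate or bay with more than 15 N (contact force between the fingers and guard above 15 N).
It fails at once if the arm or gripper body pushes the bay with more than 15 N (contact force between the arm and guard above 15 N).
It fails at once if the gate is flung open or shut (faster than 2 rad/s) (velocity of joint gate above 2 rad/s or velocity of joint gate below -2 rad/s).
It fails at once if the clamp block, the bearing or the bush is moved by more than 10 mm (distance of any of clamp_block_mid, ball_bearing, brass_bush from where it was at the start of the episode above 0.01 m).
It also fails if it takes over 46 s, if anything falls off the work surface, if the arm or the gripper's body presses on something with over 40 N, if the wrist force passes 120 N, or if a joint passes its speed limit or range.

ROBOT

A 6-joint arm with a two-finger parallel gripper is mounted at the origin on a cart in front of the work surface, level with it; the furniture and walls round the work are solid. World frame = base frame: x ahead of the robot, y to its left, z up, the work surface at z = 0. Lengths are in mm, angles in rad, forces in N, time in s.
With the tool pointing down it reaches from about 350 to 725 mm from the base axis. Payload 4.3 kg.
Tool frame: the origin (TCP) lies midway between the tips of the shut fingers; the grasp point (between the pads) lies 19 mm behind it; z points along the fingers, y is the direction in which the jaws open and shut (so a half turn about z gives the same grasp; the last joint's range is limited). The gripper opens to 85 mm and grips with 20 to 120 N. Pads are 22 mm wide; open, the fingers measure 114 mm over their backs; the gripper's body (76 mm by 85 mm) begins 54 mm behind the grasp point. The pads swing forward as they close: fully open they stand 13 mm farther back than shut.
Start: joints at [1.002, 0.377, 0.081, 1.274, 0, 1.46], TCP at [254.664, 515.571, 231.329] pointing down, gripper open.
Joint ranges: [-2.72, 2.72], [-0.84, 1.66], [-1.02, 1.22], [-1.77, 2.12], [-1.37, 1.28], [-3.14, 3.14]. Speed limits (rad/s): [2.57, 2.57, 3.14, 3.14, 3.14, 3.14].

INTERFACE

Orientations are given as a rotation vector (axis times angle).
In Python, from bench import robot gives the robot as it stands.
- The arm moves only by the tool move_arm, never from a script. Its argument "motion" is one flat list of numbers, 6 for each row, row after row: the shift along the tool's x, y, z in mm, then the turn, a rotation vector about the tool's x, y, z in rad. In form: [x, y, z, ax, ay, az, x, y, z, ax, ay, az, ...]. A call has 1 to 10 rows; each row shifts and turns the pose as measured when the row begins, along the tool's axes as they then stand; what a row does not reach is not made up. A row lasts 1/12 s, in which the tool goes at most 41.7 mm and 7.16 degrees, less where a joint would pass 70% of its speed; a pose out of reach is approached as far as the arm can. A call with a gripper value outside its range is refused whole. "grip" is the opening, from 0 (shut) to 1 (fully open), set as the call begins (left out, the last holds). The fingers move at their own pace and stop on an object; "grip_force" is the grip in N (left out, the last holds). Time passes only in rows, so rows that do not move let the fingers close. It gives the time, the measured TCP pose, the force and the opening at its end, in the units of the state.
- robot.sense(): the state, without advancing time (a new reading comes with each control period).
- robot.get_image(name): name is "scene" or "top" or "wrist"; returns a dict with "pixels" (480x640x3 uint8, blue, green, red), "vertical_fov" (degrees; the focal length in pixels is half the picture's height over the tangent of half this angle, whatever the lens; pixels are square), "cx", "cy" (the principal point, pixels), "dist" ([k1, k2, p1, p2, k3] as OpenCV has them; the pictures are not rectified), "pose" (4x4, takes a point from camera to world coordinates). Camera axes: x right, y up, looking along -z (the intrinsics and any distortion apply to the point x, -y, -z); pixel columns grow to the right and rows downward; lengths in mm; the calibration is good to about 2 mm. A picture is of the moment at which its call begins. There is no depth.
- robot.job_done(): hands the job in, once; it reports no verdict.
The state is a dict: "time": time; "qpos": joint angles; "qd": joint speeds; "effort": joint torques, N m; "tool_pos": TCP position; "ee_rot": TCP orientation; "contact_force": force on the tool from outside, world axes, zero at the start; "torque": the same for the moment, N m; "gripper_width": finger opening in mm.
Only numpy, scipy, OpenCV 4.12 (cv2) and the standard library are available. Lean on these libraries where they do the work, as an engineer would, in place of code of your own. Each camera call takes 0.05 s, during which the arm holds its last target. There are 200 camera calls.

## Working session

There is one attempt and no reset: what is moved stays moved. The work goes in short steps, Python scripts to look and compute and a tool call to move; the robot and the scene stay as the last step left them, time stands still between calls to the robot, and variables do not carry over. Pictures are saved under pics/ and viewed, about 8 in all and at most 12, crops included, and the job is handed in when it is done.

Besides the shell and the picture viewer there is one more tool, called after ">>>" by a JSON object that holds its "name" and its "arguments". move_arm: Moves the arm, as the interface text tells. Its arguments: {"type":"object","properties":{"motion":{"type":"array"},"grip":{"type":"number"},"grip_force":{"type":"number"}},"required":["motion"]}

```bash
mkdir -p pics; cat > h.py <<'E'
import numpy as np,cv2
from bench import robot
def K(d):
    f=240/np.tan(np.radians(d["vertical_fov"])/2)
    return np.array([[f,0,d["cx"]],[0,f,d["cy"]],[0,0,1.]])
def ray(d,u,v):
    p=cv2.undistortPoints(np.array([[[u,v]]],float),K(d),np.array(d["dist"],float))[0,0]
    T=np.array(d["pose"]);r=T[:3,:3]@np.array([p[0],-p[1],-1.]);return T[:3,3],r/np.linalg.norm(r)
def onz(d,u,v,z):
    o,r=ray(d,u,v);return o+r*(z-o[2])/r[2]
def proj(d,P):
    T=np.array(d["pose"]);c=T[:3,:3].T@(np.array(P,float)-T[:3,3]);c=c*[1,-1,-1]
    return cv2.projectPoints(c.reshape(1,1,3),np.zeros(3),np.zeros(3),K(d),np.array(d["dist"],float))[0].ravel()
def tri(rays):
    A=np.zeros((3,3));b=np.zeros(3)
    for o,r in rays:
        M=np.eye(3)-np.outer(r,r);A+=M;b+=M@o
    return np.linalg.solve(A,b)
def red(d):
    h=cv2.cvtColor(d["pixels"],cv2.COLOR_BGR2HSV)
    return cv2.inRange(h,(0,130,60),(8,255,255))|cv2.inRange(h,(172,130,60),(180,255,255))
E
python3 - <<'E'
from h import *
for n in("scene","top","wrist"):
    d=robot.get_image(n);cv2.imwrite(f"pics/{n}0.png",d["pixels"]);np.save(f"{n}0.npy",d,allow_pickle=True)
    m=red(d);k,_,s,c=cv2.connectedComponentsWithStats(m)
    print(n,np.round(d["pose"],2).tolist(),d["vertical_fov"],[(s[i].tolist(),c[i].round(1).tolist()) for i in range(1,k) if s[i][4]>40])
print(robot.sense())
E
```

```text
scene [[0.9, 0.26, -0.35, 262.83], [-0.43, 0.55, -0.71, -736.76], [0.01, 0.79, 0.61, 665.09], [0.0, 0.0, 0.0, 1.0]] 49.17615982961024 [([612, 16, 11, 15, 99], [617.0, 22.9]), ([523, 34, 10, 11, 90], [527.6, 38.9]), ([67, 166, 67, 158, 4922], [97.5, 243.2]), ([254, 200, 49, 34, 1005], [278.0, 216.2]), ([452, 445, 35, 29, 596], [468.6, 459.2]), ([563, 470, 20, 10, 135], [571.9, 475.7])]
top [[0.08, 0.97, -0.22, 349.85], [-1.0, 0.08, -0.02, -122.23], [0.0, 0.22, 0.97, 1052.55], [0.0, 0.0, 0.0, 1.0]] 48.70769395109262 [([552, 195, 68, 19, 616], [583.4, 204.2]), ([501, 238, 23, 16, 231], [511.7, 245.1]), ([275, 244, 37, 37, 1225], [293.0, 261.9]), ([0, 296, 15, 14, 87], [6.1, 301.8]), ([0, 314, 10, 56, 317], [3.2, 338.8]), ([0, 387, 12, 8, 43], [4.5, 390.0])]
wrist [[0.44, -0.86, -0.25, 189.88], [0.9, 0.42, 0.13, 546.43], [-0.0, -0.28, 0.96, 372.34], [0.0, 0.0, 0.0, 1.0]] 68.72551345916706 [([388, 0, 252, 221, 29764], [512.4, 86.6])]
{'time': 0.15, 'qpos': array([1.00171480e+00, 3.77901034e-01, 7.99608576e-02, 1.27442361e+00,
       3.24666107e-05, 1.46049831e+00]), 'qd': array([-0.00055336, -0.00444555,  0.00275292, -0.00249027, -0.00058905,
       -0.00012998]), 'effort': array([ 9.65796389e-04, -4.64034426e+01,  2.70169616e+01,  1.38565520e-02,
       -8.71827410e-05,  1.34161983e-06]), 'tool_pos': array([254.35785108, 515.12624958, 230.58310436]), 'ee_rot': array([-7.14225981e-01, -3.05875903e+00,  2.30407116e-03]), 'contact_force': array([-3.57791377e-01,  6.86042563e-01,  5.24491292e-04]), 'torque': array([-0.03919476, -0.01398444,  0.0126365 ]), 'gripper_width': 85.49546376299517}
```

View pics/scene0.png

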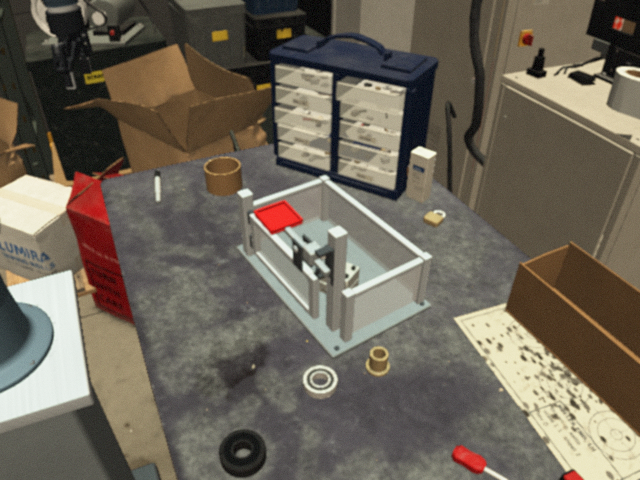

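View pics/top0.png

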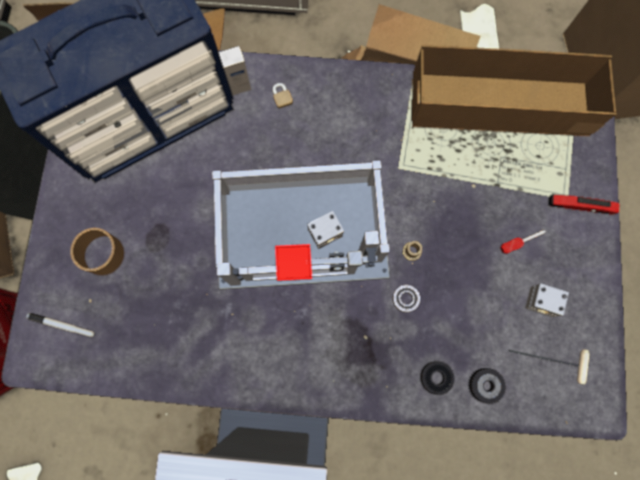

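The scene view shows the bay, with the red cup at (278,216) and the keeper post at (338,270). In the top view the cup is at (293,262), the hinge post near (224,268) and the keeper near (355,258). The bearing and bush are to the right, at (407,298) and (413,250).

```bash
python3 - <<'E'
from h import *
S=np.load("scene0.npy",allow_pickle=True).item();T=np.load("top0.npy",allow_pickle=True).item()
P=tri([ray(S,278,216.2),ray(T,293,261.9)]);print("cup",P,proj(S,P),proj(T,P))
m=red(T)[235:290,260:330]
c,_=cv2.findContours(m,cv2.RETR_EXTERNAL,cv2.CHAIN_APPROX_SIMPLE)
r=cv2.minAreaRect(max(c,key=cv2.contourArea)+np.array([260,235]));print(r)
for q in cv2.boxPoints(r): print("cupcorner",onz(T,*q,P[2]).round(1))
for q in [(219,288),(389,277)]: print("base front",onz(T,*q,10).round(1))
a=cv2.resize(T["pixels"][150:310,200:430],None,fx=3.4,fy=3.4,interpolation=cv2.INTER_CUBIC)
b=cv2.resize(S["pixels"][170:360,230:440],None,fx=3.1,fy=3.1,interpolation=cv2.INTER_CUBIC)
cv2.imwrite("pics/tc.png",a);cv2.imwrite("pics/sc.png",b)
E
```

```text
cup [504.15474295 -71.52003077 169.97683716] [277.73330339 216.26430356] [293.08410532 261.64716539]
((293.0198974609375, 261.8990173339844), (35.056209564208984, 35.20602035522461), 87.1375961303711)
cupcorner [529.7 -37.5 170. ]
cupcorner [537.7 -96.8 170. ]
cupcorner [ 478.1 -104.9  170. ]
cupcorner [470.2 -46.4 170. ]
base front [467.2  78.8  10. ]
base front [ 517.2 -254.9   10. ]
```

View pics/tc.png

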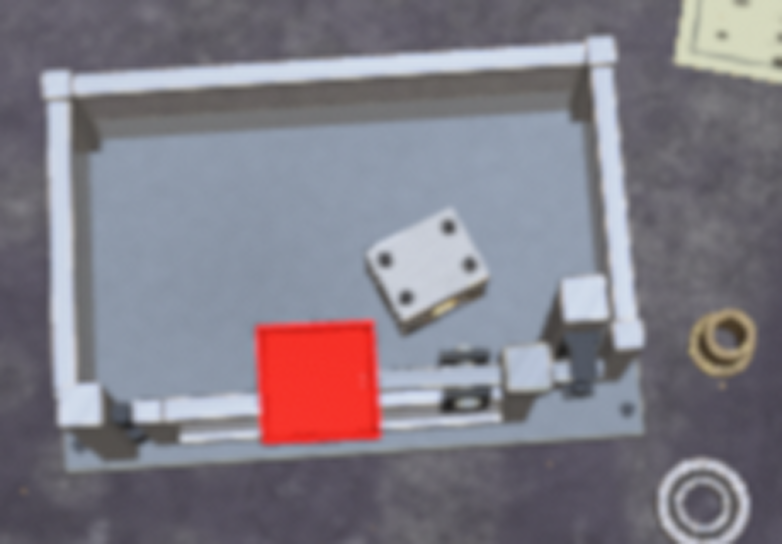

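View pics/sc.png

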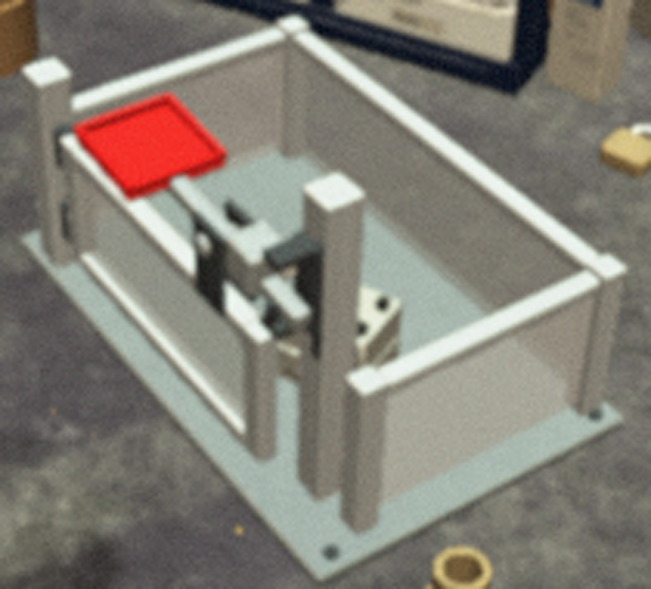

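The crops show that the bar runs through the middle of the cup, from the cup at crop (318,382) to the keeper at crop (580,375). The bay's +y direction is about (-0.14, 0.99). First I'll shut the fingers and square the tool to world axes.

>>> {"name": "move_arm", "arguments": {"motion": [0,0,0,0,0,-0.115,0,0,0,0,0,-0.115,0,0,0,0,0,-0.115,0,0,0,0,0,-0.112,0,0,0,0,0,0], "grip": 0, "grip_force": 30}}

```text
time: 0.57
tool_pos: [253.6, 513.8, 228.3]
ee_rot: [0.03, -3.138, 0.008]
contact_force: [-0.3, 0.0, -0.8]
gripper_width: 25.7
```

```bash
python3 - <<'E'
from h import *
from scipy.spatial.transform import Rotation as R
T=np.load("top0.npy",allow_pickle=True).item();S=np.load("scene0.npy",allow_pickle=True).item()
c=np.array([504.2,-71.5]);y=np.array([-.14,.99]);x=np.array([.99,.14])
for n,k in(("hinge",105),("pin",-75),("keeper",-132)):
    p=[*(c+k*y),155];print(n,np.round(p,1),"topcrop",((proj(T,p)-[200,150])*3.4).round(),"scenecrop",((proj(S,p)-[230,170])*3.1).round())
s=robot.sense();print(s["tool_pos"],s["ee_rot"],R.from_rotvec(s["ee_rot"]).as_matrix().round(3),s["contact_force"],s["gripper_width"])
E
```

```text
hinge [489.5  32.4 155. ] topcrop [110. 396.] scenecrop [59. 77.]
pin [ 514.7 -145.8  155. ] topcrop [466. 376.] scenecrop [223. 240.]
keeper [ 522.7 -202.2  155. ] topcrop [578. 370.] scenecrop [285. 302.]
[253.55580323 513.79459611 228.33378088] [ 0.03036319 -3.13792144  0.00844759] [[-1.    -0.019 -0.003]
 [-0.019  1.    -0.005]
 [ 0.004 -0.005 -1.   ]] [-0.31680306  0.00663178 -0.82478194] 25.71763919765389
```

>>> {"name": "move_arm", "arguments": {"motion": [-15,-36,-1,0,0,0,-15,-36,-1,0,0,0,-15,-36,-1,0,0,0,-15,-36,-1,0,0,0,-15,-36,-1,0,0,0,-15,-36,-1,0,0,0,-15,-36,-1,0,0,0,-15,-36,-1,0,0,0,-15,-36,-1,0,0,0,-15,-36,-1,0,0,0]}}

```text
time: 1.4
tool_pos: [408.7, 147.3, 236.1]
ee_rot: [0.007, -3.137, 0.007]
contact_force: [2.1, 0.6, -0.1]
gripper_width: -0.1
```

>>> {"name": "move_arm", "arguments": {"motion": [-16,-36,-0.5,0,0,0,-16,-36,-0.5,0,0,0,-16,-36,-0.5,0,0,0,-16,-36,-0.5,0,0,0,-16,-36,4,0,0,0,-12,-32,8,0,0,0,0,0,8,0,0,0,0,0,0,0,0,0]}}

```text
time: 2.07
tool_pos: [504.5, -85.0, 218.3]
ee_rot: [-0.051, -3.141, 0.011]
contact_force: [-0.6, 0.4, -0.1]
gripper_width: 0.0
```

```bash
python3 - <<'E'
from h import *
s=robot.sense();print(s["tool_pos"],s["contact_force"])
w=robot.get_image("wrist");S=robot.get_image("scene");T=robot.get_image("top")
for n,d in(("w",w),("S",S),("T",T)):
    m=red(d);k,_,st,c=cv2.connectedComponentsWithStats(m);print(n,[(st[i].tolist(),c[i].round(1).tolist()) for i in range(1,k) if st[i][4]>200])
b=cv2.resize(S["pixels"][110:350,210:400],None,fx=2.1,fy=2.1,interpolation=cv2.INTER_CUBIC)
a=cv2.resize(w["pixels"],(504,504))
cv2.imwrite("pics/c1.png",np.hstack([b,a[:b.shape[0]]])[:, :800])
cv2.imwrite("pics/w1.png",w["pixels"])
E
```

```text
[504.49451237 -85.04844713 218.32004565] [-0.64617793  0.37066835 -0.07904633]
w [([279, 203, 119, 106, 8944], [343.8, 253.1])]
S [([67, 160, 67, 164, 4979], [97.6, 242.7]), ([254, 200, 49, 34, 1004], [278.0, 216.2]), ([452, 445, 35, 29, 593], [468.7, 459.2])]
T [([552, 195, 68, 19, 617], [583.3, 204.2]), ([501, 237, 23, 17, 232], [511.7, 245.0]), ([286, 262, 26, 18, 320], [300.4, 272.3]), ([0, 315, 10, 36, 203], [3.9, 332.5])]
```

View pics/c1.png

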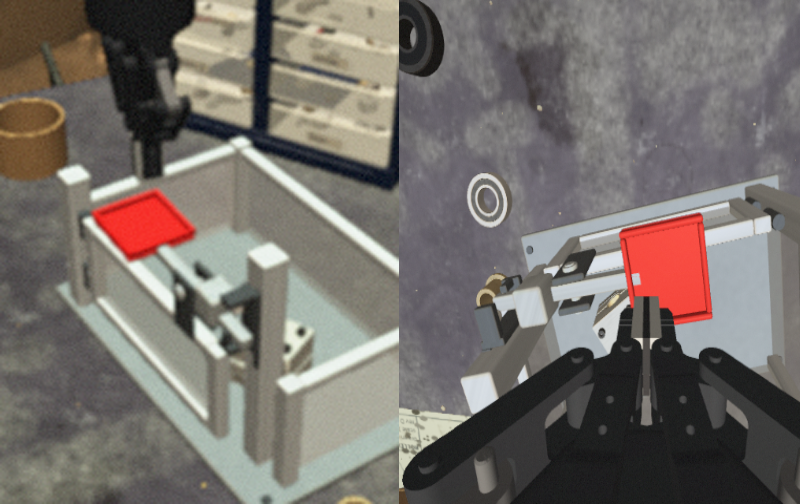

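The wrist view shows the cup corners at crop (621,230), (703,213) and (712,318), with the finger tips short of the cup's middle. I'll check its plan position and height from these.

```bash
python3 - <<'E'
from h import *
w=robot.get_image("wrist");T=np.load("top0.npy",allow_pickle=True).item();S=np.load("scene0.npy",allow_pickle=True).item()
q=lambda a,b:((a-399)*640/504,b*480/504)
for z in(165,170,175,180,185):
    A,B,C=[onz(w,*q(*p),z) for p in((621,230),(703,213),(712,318))]
    print(z,((A+C)/2).round(1),np.linalg.norm(A-B).round(1),np.linalg.norm(B-C).round(1))
print(tri([ray(w,*q(666.5,274)),ray(T,293,261.9),ray(S,278,216.2)]))
print(tri([ray(w,*q(666.5,274)),ray(T,293,261.9)]),robot.sense()["tool_pos"])
E
```

```text
165 [506.1 -67.2 165. ] 60.2 63.5
170 [504.2 -67.6 170. ] 58.6 61.9
175 [502.3 -67.9 175. ] 57.1 60.3
180 [500.5 -68.2 180. ] 55.6 58.7
185 [498.6 -68.6 185. ] 54.0 57.1
[504.26128489 -70.08248028 168.75629401]
[504.12864373 -69.95474799 167.55756447] [504.81481329 -82.70327267 220.40968971]
```

>>> {"name": "move_arm", "arguments": {"motion": [0,6,8,0,0,0,0,6,10,0,0,0,0,1,10,0,0,0,0,0,8,0,0,0,0,0,0,0,0,0,0,0,0,0,0,0]}}

```text
time: 2.77
tool_pos: [504.7, -61.3, 184.3]
ee_rot: [0.028, 3.135, -0.01]
contact_force: [0.4, -0.1, 0.1]
gripper_width: 0.1
```

>>> {"name": "move_arm", "arguments": {"motion": [0,-4,1,0,0,0,0,-4,1,0,0,0,0,0,1,0,0,0,0,0,0,0,0,0]}}

```text
time: 3.1
tool_pos: [505.0, -69.5, 182.3]
ee_rot: [0.026, 3.134, -0.011]
contact_force: [0.2, 0.2, -0.5]
gripper_width: 0.1
```

>>> {"name": "move_arm", "arguments": {"motion": [0,0,2,0,0,0,0,0,2,0,0,0,0,0,2,0,0,0,0,0,0,0,0,0]}}

```text
time: 3.43
tool_pos: [505.8, -70.5, 176.5]
ee_rot: [0.029, 3.132, -0.012]
contact_force: [0.5, 0.4, -0.1]
gripper_width: 0.0
```

>>> {"name": "move_arm", "arguments": {"motion": [0,0,2,0,0,0,0,0,2,0,0,0,0,0,2,0,0,0,0,0,0,0,0,0]}}

```text
time: 3.77
tool_pos: [505.8, -70.5, 169.7]
ee_rot: [0.029, 3.132, -0.012]
contact_force: [0.4, 0.1, -0.6]
gripper_width: 0.3
```

>>> {"name": "move_arm", "arguments": {"motion": [0,0,1.5,0,0,0,0,0,1.5,0,0,0,0,0,0,0,0,0]}}

```text
time: 4.02
tool_pos: [505.8, -70.4, 166.4]
ee_rot: [0.029, 3.132, -0.012]
contact_force: [-1.1, -0.4, 1.8]
gripper_width: 0.2
```

>>> {"name": "move_arm", "arguments": {"motion": [0,0,1.5,0,0,0,0,0,1.5,0,0,0,0,0,0,0,0,0]}}

```text
time: 4.27
tool_pos: [505.9, -70.1, 163.6]
ee_rot: [0.028, 3.132, -0.011]
contact_force: [-1.0, -1.0, 1.3]
gripper_width: -0.3
```

>>> {"name": "move_arm", "arguments": {"motion": [0,0,2,0,0,0,0,0,2,0,0,0,0,0,2,0,0,0,0,0,0,0,0,0]}}

```text
time: 4.6
tool_pos: [505.9, -69.8, 157.3]
ee_rot: [0.028, 3.131, -0.01]
contact_force: [-1.2, -0.6, 1.8]
gripper_width: -0.0
```

>>> {"name": "move_arm", "arguments": {"motion": [0,0,1.5,0,0,0,0,0,1.5,0,0,0,0,0,0,0,0,0]}}

```text
time: 4.85
tool_pos: [506.0, -69.8, 153.9]
ee_rot: [0.028, 3.131, -0.01]
contact_force: [0.1, 0.5, 0.8]
gripper_width: 0.0
```

>>> {"name": "move_arm", "arguments": {"motion": [0,0,1.2,0,0,0,0,0,1,0,0,0,0,0,0,0,0,0]}}

```text
time: 5.1
tool_pos: [506.0, -69.9, 151.5]
ee_rot: [0.028, 3.131, -0.01]
contact_force: [-0.8, 0.8, 1.1]
gripper_width: 0.1
```

>>> {"name": "move_arm", "arguments": {"motion": [0,0,1,0,0,0,0,0,0,0,0,0]}}

```text
time: 5.27
tool_pos: [506.1, -69.9, 150.3]
ee_rot: [0.028, 3.131, -0.01]
contact_force: [-1.1, 1.7, 0.2]
gripper_width: -0.2
```

>>> {"name": "move_arm", "arguments": {"motion": [0,0,1,0,0,0,0,0,0,0,0,0]}}

```text
time: 5.43
tool_pos: [506.0, -70.0, 149.2]
ee_rot: [0.028, 3.131, -0.01]
contact_force: [-0.8, 1.2, 2.1]
gripper_width: -0.2
```

>>> {"name": "move_arm", "arguments": {"motion": [0,0,0.7,0,0,0,0,0,0,0,0,0]}}

```text
time: 5.6
tool_pos: [506.1, -70.1, 148.7]
ee_rot: [0.028, 3.131, -0.01]
contact_force: [-1.0, 1.1, 2.4]
gripper_width: 0.2
```

>>> {"name": "move_arm", "arguments": {"motion": [0,0,0.6,0,0,0,0,0,0,0,0,0]}}

```text
time: 5.77
tool_pos: [506.1, -70.1, 148.5]
ee_rot: [0.028, 3.131, -0.011]
contact_force: [-1.5, 1.0, 3.7]
gripper_width: 0.3
```

>>> {"name": "move_arm", "arguments": {"motion": [0,0,0.7,0,0,0,0,0,0.3,0,0,0]}}

```text
time: 5.93
tool_pos: [506.1, -70.2, 148.0]
ee_rot: [0.028, 3.131, -0.011]
contact_force: [-2.5, 1.0, 5.7]
gripper_width: -0.0
```

Buffer felt: 5.7 N after about 19 mm of press. Now I'll swing gently, leaning on it.

>>> {"name": "move_arm", "arguments": {"motion": [2,-0.3,0.2,0,0,0,2,-0.3,0.2,0,0,0,2,-0.3,0.2,0,0,0]}}

```text
time: 6.18
tool_pos: [504.0, -70.8, 148.9]
ee_rot: [0.027, 3.122, -0.01]
contact_force: [0.9, 0.6, 2.8]
gripper_width: 0.1
```

>>> {"name": "move_arm", "arguments": {"motion": [1.5,-0.2,0.8,0,0,0,1.5,-0.2,0.6,0,0,0,1.5,-0.2,0.5,0,0,0]}}

```text
time: 6.43
tool_pos: [502.4, -71.3, 148.3]
ee_rot: [0.026, 3.115, -0.009]
contact_force: [3.7, 3.0, 4.3]
gripper_width: 0.1
```

>>> {"name": "move_arm", "arguments": {"motion": [2.5,-0.3,0.5,0,0,0,2.5,-0.3,0.5,0,0,0,2.5,-0.3,0.5,0,0,0]}}

```text
time: 6.68
tool_pos: [497.7, -72.5, 148.3]
ee_rot: [0.025, 3.108, -0.009]
contact_force: [3.8, 2.8, 5.5]
gripper_width: -0.3
```

>>> {"name": "move_arm", "arguments": {"motion": [2.5,-0.3,0.5,0,0.006,0,2.5,-0.3,0.4,0,0.006,0,2.5,-0.3,0.4,0,0.006,0]}}

```text
time: 6.93
tool_pos: [492.1, -73.6, 148.4]
ee_rot: [0.025, 3.12, -0.01]
contact_force: [3.1, 2.0, 4.6]
gripper_width: -0.2
```

>>> {"name": "move_arm", "arguments": {"motion": [2.5,-0.3,0.5,0,0.005,0,2.5,-0.3,0.5,0,0.005,0,2.5,-0.3,0.4,0,0.005,0]}}

```text
time: 7.18
tool_pos: [487.4, -74.3, 148.4]
ee_rot: [0.024, 3.129, -0.008]
contact_force: [1.5, 3.0, 1.6]
gripper_width: -0.1
```

```bash
python3 - <<'E'
from h import *
S=robot.get_image("scene");s=robot.sense();print(s["tool_pos"],s["contact_force"])
b=cv2.resize(S["pixels"][150:330,220:390],None,fx=3.3,fy=3.3,interpolation=cv2.INTER_CUBIC)
cv2.imwrite("pics/c2.png",b)
E
```

```text
[485.88614131 -74.45205367 147.88058036] [-0.81237063  1.47159389  2.22042938]
```

View pics/c2.png

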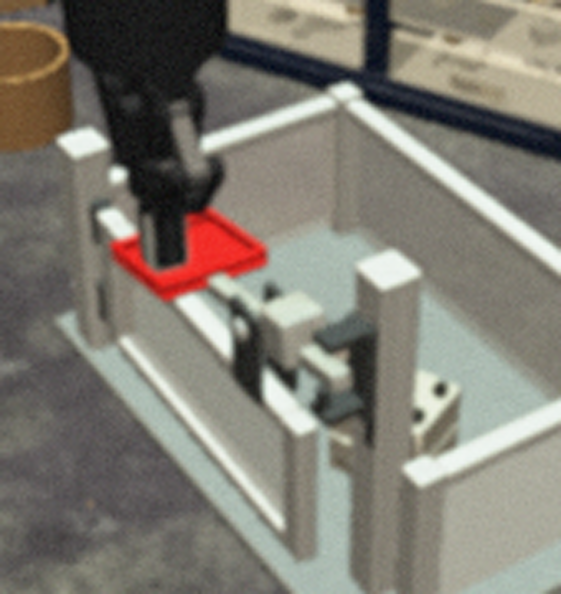

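The view shows the bar's right end lifted and coming out in front of the keeper at crop (335,365), with the fingers on the front rim of the cup. I'll carry on along the arc and keep the cup down.

>>> {"name": "move_arm", "arguments": {"motion": [3,0.3,0.3,0,0.002,0,3,0.3,0.3,0,0.002,0,3,0.4,0.2,0,0.002,0,3,0.4,0.2,0,0.002,0]}}

```text
time: 7.57
tool_pos: [469.3, -73.1, 144.5]
ee_rot: [-0.026, -3.135, 0.011]
contact_force: [0.4, 0.9, 1.7]
gripper_width: 0.0
```

>>> {"name": "move_arm", "arguments": {"motion": [3,1.5,-0.4,0,0,0,3,1.5,-0.6,0,0,0,3,1.5,-0.6,0,0,0,3,1.5,-0.6,0,0,0,3,1.5,-0.6,0,0,0,3,1.5,-0.6,0,0,0]}}

```text
time: 8.07
tool_pos: [447.1, -63.7, 147.1]
ee_rot: [-0.028, -3.13, 0.014]
contact_force: [0.1, 0.4, 0.2]
gripper_width: 0.0
```

```bash
python3 - <<'E'
from h import *
S=robot.get_image("scene");s=robot.sense();print(s["tool_pos"],s["contact_force"])
b=cv2.resize(S["pixels"][150:330,200:390],None,fx=3.1,fy=3.1,interpolation=cv2.INTER_CUBIC)
cv2.imwrite("pics/c3.png",b)
E
```

```text
[446.25656723 -63.19169029 147.09495304] [-2.32496594  1.36069898  1.84094638]
```

View pics/c3.png

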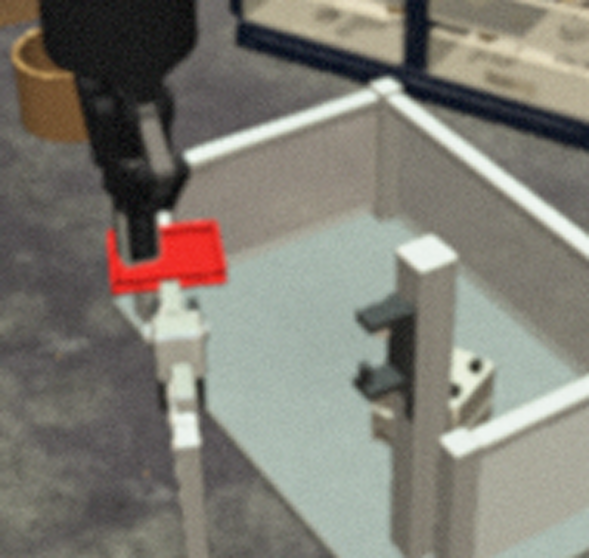

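The gate is clearly ajar, about 0.4 rad, and the bar is clear of the keeper. Continuing the arc.

>>> {"name": "move_arm", "arguments": {"motion": [3.4,1.9,0.1,0,0,0,3.4,1.9,0.1,0,0,0,3.4,1.9,0,0,0,0,3.4,1.9,0,0,0,0,3.4,1.9,0,0,0,0,3.2,2.8,0,0,0,0,3.2,2.8,0,0,0,0,3.2,2.8,0,0,0,0,3.2,2.8,0,0,0,0]}}

```text
time: 8.87
tool_pos: [416.0, -40.0, 147.9]
ee_rot: [-0.027, -3.133, 0.012]
contact_force: [1.4, 1.3, 1.0]
gripper_width: 0.0
```

>>> {"name": "move_arm", "arguments": {"motion": [3.2,2.9,0.1,0,0,0,3.2,3.2,0.1,0,0,0,3,3.4,0.1,0,0,0,3,3.5,0.1,0,0,0,2.6,3.6,0.1,0,0,0,2.4,3.7,0.1,0,0,0,2.2,3.8,0.1,0,0,0,2,3.8,0.1,0,0,0,1.8,3.8,0.1,0,0,0]}}

```text
time: 9.62
tool_pos: [392.2, -4.7, 147.6]
ee_rot: [-0.027, -3.137, 0.013]
contact_force: [1.9, 0.2, 1.0]
gripper_width: -0.1
```

>>> {"name": "move_arm", "arguments": {"motion": [1.6,3.2,0.1,0,0,0,1.4,3.2,0.1,0,0,0,1.2,3.2,0.1,0,0,0,1,3.2,0.1,0,0,0,0.9,3.2,0.1,0,0,0,0.8,3.2,0,0,0,0,0.7,3,0,0,0,0,0.6,2,0,0,0,0,0,1,0,0,0,0]}}

```text
time: 10.37
tool_pos: [383.2, 23.6, 146.7]
ee_rot: [-0.026, -3.137, 0.015]
contact_force: [1.6, -0.6, 1.7]
gripper_width: 0.0
```

```bash
python3 - <<'E'
from h import *
S=robot.get_image("scene");T=robot.get_image("top");s=robot.sense();print(s["tool_pos"],s["contact_force"],s["qpos"])
b=cv2.resize(S["pixels"][140:340,180:380],(500,500));a=cv2.resize(T["pixels"][170:350,200:310],None,fx=2.7,fy=500/180)
cv2.imwrite("pics/c4.png",np.hstack([b,a]))
E
```

```text
[383.1806487   23.54961373 146.71659509] [0.83693626 0.17068324 2.10329471] [-0.09637576  0.05102974 -0.562604    0.96123111 -0.00961548 -0.07978976]
```

View pics/c4.png

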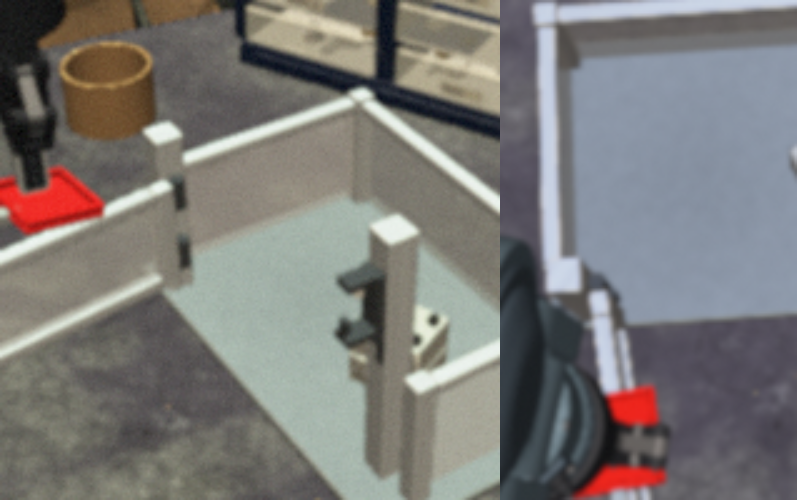

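The gate stands about square to the bay in both views. I'll back off the rim, ease the cup up and lift clear.

>>> {"name": "move_arm", "arguments": {"motion": [0,-1,-2,0,0,0,0,-1,-3,0,0,0,0,0,-4,0,0,0,0,0,-4,0,0,0,0,0,-5,0,0,0,0,0,-6,0,0,0,0,0,-8,0,0,0,0,0,-8,0,0,0,0,0,-10,0,0,0,0,0,-10,0,0,0]}}

```text
time: 11.3
tool_pos: [378.2, 21.3, 209.3]
ee_rot: [-0.028, -3.125, 0.016]
contact_force: [0.2, 0.3, -1.4]
gripper_width: 0.1
```

>>> {"name": "move_arm", "arguments": {"motion": [0,0,-14,0,0,0,0,0,-14,0,0,0,0,0,-14,0,0,0,0,0,-6,0,0,0,0,0,0,0,0,0,0,0,0,0,0,0]}}

```text
time: 11.8
tool_pos: [379.3, 22.0, 263.9]
ee_rot: [-0.028, -3.128, 0.016]
contact_force: [0.3, -0.6, 0.6]
gripper_width: -0.1
```

```bash
python3 - <<'E'
from h import *
S=robot.get_image("scene");T=robot.get_image("top");s=robot.sense();print(s["tool_pos"],s["contact_force"],np.abs(s["qd"]).max())
S0=np.load("scene0.npy",allow_pickle=True).item();T0=np.load("top0.npy",allow_pickle=True).item()
for n,A,B,y0,y1,x0,x1 in(("bearing/bush",T0,T,235,315,390,430),("bb scene",S0,S,340,405,295,400),("clamp top",T0,T,210,245,305,348)):
    g=[cv2.cvtColor(d["pixels"],cv2.COLOR_BGR2GRAY)[y0:y1,x0:x1].astype(np.float32) for d in(A,B)]
    print(n,cv2.phaseCorrelate(*g),np.abs(g[0]-g[1]).mean())
b=cv2.resize(S["pixels"][140:410,160:430],(500,500));a=cv2.resize(T["pixels"][170:350,200:310],None,fx=2.7,fy=500/180)
cv2.imwrite("pics/c5.png",np.hstack([b,a]))
m=red(T);k,_,st,c=cv2.connectedComponentsWithStats(m);print([(st[i].tolist(),c[i].round(1).tolist()) for i in range(1,k) if st[i][4]>200])
E
```

```text
[378.92395841  22.05039777 263.28629738] [-0.20510077 -0.88064044  0.53319368] 0.01298687947438133
bearing/bush ((0.0023778361729824837, -0.03654852104150308), 0.9750831136107445) 1.50375
bb scene ((-0.005190461893562315, -0.04370708644638199), 1.0605920921137304) 3.1917949
clamp top ((0.5914713298458736, 0.03722022610453379), 0.9865677059432607) 2.366113
[([552, 195, 68, 19, 616], [583.4, 204.2]), ([501, 238, 23, 16, 230], [511.7, 245.1]), ([222, 309, 40, 43, 780], [242.9, 332.5])]
```

View pics/c5.png

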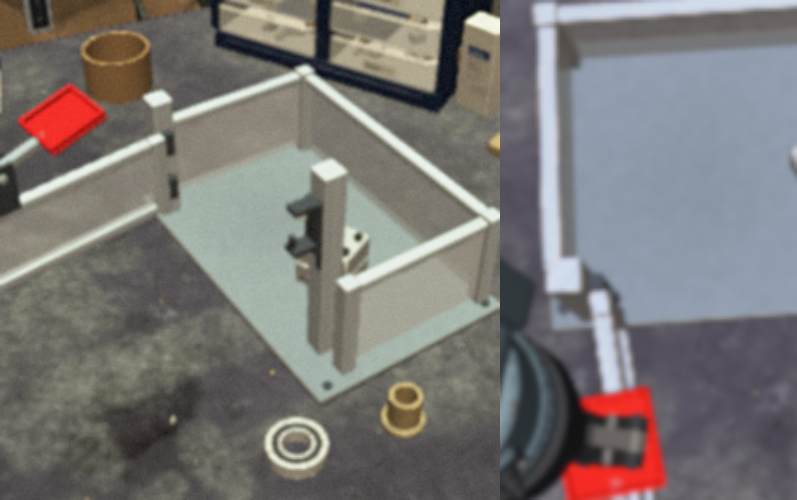

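The view shows the gate open, the fingers well clear, and the loose parts in place. I'll check the angle with a number before handing in.

```bash
python3 - <<'E'
from h import *
T=robot.get_image("top")
A=onz(T,237,276,117);B=onz(T,243.3,310.4,117);C=onz(T,242,330.5,185)
f=lambda v:np.arctan2(v[1],v[0])
for n,v in(("rail",(B-A)),("cup",C-[489.5,33.5,0])):
    print(n,v.round(1),"gate angle",(-1.43-f(v))%(2*np.pi))
E
```

```text
rail [-59.7 -18.1   0. ] gate angle 1.417687450489186
cup [-107.4  -34.   185. ] gate angle 1.4048416039869414
```

Two estimates, 1.42 and 1.40 rad, both clear the 1.25 rad needed.

```bash
python3 -c "
from bench import robot
print(robot.job_done())"
```

```text
the job is handed in; nothing more can be done
None
```

The gate is open at about 1.4 rad with the hand off it, and the job is handed in; `job_done()` gave no verdict.

**What I did:** I pressed the cup with shut fingers until the buffer pushed back, after about 19 mm of press at 5.7 N. I then drew the gate round its arc, eased the cup back up and lifted clear. The task took about 12 s on the robot's clock. The highest reading I saw was about 7.5 N (all axes together), though I only read force at the end of each move.

**Last checks:**
- **Gate angle:** the gate rail gives 1.42 rad and the cup gives 1.40 rad, both above the 1.25 rad needed. I did not measure the gate's speed directly.
- **Hand clear:** the fingertips are at 263 mm, well above the gate and its cup, and contact force is down to sensor noise.
- **Bearing and bush:** they moved less than 0.1 px between the first and last pictures.
- **Clamp block:** image comparison showed a 0.6 px shift (about 1 mm), which disagrees slightly with zero. It is probably the cup and latch bar leaving that part of the picture, since nothing touched the block, and it is well within 10 mm.

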